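# Start and tighten the filler cap on an oil reservoir

### The job

The black filler cap is only standing on the neck of the grey oil reservoir, not yet in its thread. Keeping it on the neck, turn it backward (counterclockwise seen from above) under a light push until you feel it drop into the thread start, then screw it forward (clockwise) fully home against its stop, gently and without forcing it, and let go. Leave the other things on the bench where they are.

Things in the scene. Friction and masses are not known exactly. Their poses are not given: they have to be found in the camera images.
- reservoir: the grey oil reservoir: tank 112 x 120 mm and 75 mm high on a steel foot of 150 x 140 mm, fixed to the bench, a brass-ringed round sight glass on its -x side. Origin: centre of its underside, on the bench; z up. The filler neck's vertical axis passes through this origin.
- neck (a point): on the neck's axis, level with the tops of its thread lands, 103 mm above the bench, under the cap. The steel neck is 44 mm wide, 58 mm over its coarse three-start right-hand thread. The starts lie every 120 degrees under the cap, out of sight; where they lie is not known and must be found by feel.
- cap_hub (a point): middle of the black cap's round grip hub, on its axis (z, up). Hub: knurled upright cylinder 44 mm across, 24 mm high (12 mm above and below this point), on the cap's flat top of 76 mm. Height above the bench: 144 mm at the start (cap standing level on the lands), 133.5 mm when dropped into the thread start, 128 mm screwed home.
- cap: the same cap; origin on its axis at the skirt's lower edge, 50 mm below cap_hub. Loose, about 0.12 kg, 2 mm of side play on the neck, three pins inside. To find the start: counterclockwise from above 15 to 75 degrees under a push of 3 to 5 N; the grip carries it, so follow the 10.5 mm drop down. The start has 15 degrees of room, then a hard stop.
- cap_top (a point): centre of the hub's top face, 12 mm above cap_hub. From the thread start the cap screws clockwise (from above) about 80 degrees to a hard stop, going down 5.5 mm (4.5 mm a radian, 1.5 mm of up-and-down play), and stays there when let go; 0.3 to 0.6 N m is tight enough. Turned clockwise before it has dropped it meets a hard stop and does not go in.
- spanner: a small combination spanner, 125 mm long, lying flat; a bystander to be left where it is. Origin: centre of its underside
- tape_roll: a roll of black tape, 61 mm across and 19 mm high, lying flat; not the cap; a bystander to be left where it is. Origin: centre of its underside
- offcut: a wooden offcut, 89 x 97 x 30 mm; a bystander to be left where it is. Origin: centre of its underside
- chuck_key: a drill chuck key, 88 mm long, lying flat; a bystander to be left where it is. Origin: centre of its underside
- bolt: a hex bolt with its nut, 43 mm tall, standing; a bystander to be left where it is. Origin: centre of its underside
Mind the look-alikes: they are no part of the job. What is shaped like the cap but blue is not meant.

How it is judged:
On the way:
1. the cap has dropped into the thread start: at least 8.5 mm lower than where it stood (z of cap_hub in the frame of reservoir below 0.1355 m and angle between cap_hub's own z axis and vertical below 0.07 rad), for 0.1 s.
At the end, for the whole second after the job is handed in: The cap is screwed home on the neck: its hub's middle less than 129.5 mm above the bench (128 mm at the stop), level within 0.05 rad, on the neck's axis within 5 mm, at rest and let go; the bystanders are where they were (z of cap_hub in the frame of reservoir between 0.125 and 0.1295 m and horizontal distance between cap_hub and reservoir below 0.005 m and angle between cap_hub's own z axis and vertical below 0.05 rad and linear speed of cap below 0.01 m/s); the robot touches nothing.
It fails at once if the cap is pushed or turned hard against the neck (contact forces between cap and reservoir adding up to more than 40 N) (contact force between cap and reservoir above 40 N).
It fails at once if the cap is lifted off the neck (more than 10 mm above where it stood) (z of cap_hub in the frame of reservoir above 0.154 m).
It fails at once if a bystander is moved by more than 20 mm (distance of any of spanner, tape_roll, offcut, chuck_key, bolt from where it was at the start of the episode above 0.02 m).
It also fails if it takes over 61 s, if anything falls off the work surface, if the arm or the gripper's body presses on something with over 40 N, if the wrist force passes 120 N, or if a joint passes its speed limit or range.

### The arm

A 7-joint arm with a two-finger parallel gripper is mounted at the origin on a cart in front of the work surface, level with it; the furniture and walls round the work are solid. World frame = base frame: x ahead of the robot, y to its left, z up, the work surface at z = 0. Lengths are in m, angles in rad, forces in N, time in s.
With the tool pointing down it reaches from about 0.4 to 0.85 m from the base axis. Payload 10.4 kg.
Tool frame: the origin (TCP) lies at the very end of the fingers, on their centre line; the grasp point (between the pads) lies manip.hold_point_z behind it (manip.hold_point_z is the distance from the TCP to the grasp point, in m); z points along the fingers, x is the direction in which the jaws open and shut, and the axes are right-handed (so a half turn about z gives the same grasp; the last joint's range is limited). The gripper opens to 85 mm and grips with 20 to 120 N. Pads are 22 mm wide; open, the fingers measure 114 mm over their backs; the gripper's body (76 mm by 85 mm) begins 54 mm behind the grasp point. The pads swing forward as they close: fully open they stand 13 mm farther back than shut.
Start: joints at [-1.269, 0.332, -0.065, 1.46, 0.022, 1.35, -0.088], TCP at [0.199, 0.592, 0.231] pointing down, gripper open.
Joint ranges: [-2.6, 2.6], [-0.5, 2.12], [-1.47, 1.34], [0.16, 2.42], [-1.27, 4.41], [0.06, 2.06], [-2.6, 2.6]. Speed limits (rad/s): [2.22, 2.22, 2.79, 2.79, 3.14, 3.14, 3.14].

### API

Orientations are given as a unit quaternion [x, y, z, w].
In Python, from workcell import readout, camera, camera_info, manip gives the robot as it stands.
- The arm moves only by the tool play_rows, never from a script. Its argument "rows" is a list of rows, each a list of 3 entries, a list of its own where there are three numbers: the shift along the world's x, y, z in mm, then the turn, a rotation vector about the world's x, y, z in degrees, then the finger opening in mm, from 0 to 85.4. In form: [[[tx, ty, tz], [rx, ry, rz], fingers], ...]. A call has 1 to 12 rows; each row shifts and turns the commanded pose from where the row before left it; what a row does not reach is not made up. A row lasts 1/8 s, in which the tool goes at most 62.5 mm and 10.7 degrees, less where a joint would pass 70% of its speed; a pose out of reach is approached as far as the arm can. A call with a gripper value outside its range is refused whole. The fingers move at their own pace and stop on an object; "force" is the grip in N (left out, the last holds). Time passes only in rows, so rows that do not move let the fingers close. It gives the time, the measured TCP pose, the force and the opening at its end, in the units of the state.
- readout.get_obs(): the state, without advancing time (a new reading comes with each control period).
- camera(name): name is "side" or "top"; returns the picture (384x512x3 uint8, blue, green, red); there is no depth.
- camera_info(name): a dict with "fx", "fy", "cx", "cy" (pixels), "k1" (the pictures are not rectified: a ray, as slopes to the right and down, at radius r is drawn at 1 + k1 r^2 times it, then the intrinsics apply), "world_from_camera" (4x4, takes a point from camera to world coordinates). Camera axes: x right, y up, looking along -z (the intrinsics and any distortion apply to the point x, -y, -z); pixel columns grow to the right and rows downward; lengths in m; the calibration is good to about 2 mm. A picture is of the moment at which its call begins. camera_info takes no time and is no camera call.
- manip.hand_in(): hands the job in, once; it reports no verdict.
The state is a dict: "clock": time; "joint_pos": joint angles; "joint_velocities": joint speeds; "tau": joint torques, N m; "position": TCP position; "ee_rot": TCP orientation; "ft_force": force on the tool from outside, world axes, zero at the start; "torque": the same for the moment, N m; "grip_width": opening from 0.0 (shut) to 1.0 (fully open).
Only numpy, scipy, OpenCV 4.12 (cv2) and the standard library are available. Lean on these libraries where they do the work, as an engineer would, in place of code of your own. Each camera call takes 0.05 s, during which the arm holds its last target.

## Working session

There is one attempt and no reset: what is moved stays moved. The work goes in short steps, Python scripts to look and compute and a tool call to move; the robot and the scene stay as the last step left them, time stands still between calls to the robot, and variables do not carry over. Pictures are saved under pics/ and viewed, and the job is handed in when it is done.

Besides the shell and the picture viewer there is one more tool, called after "Emit:" as name(argument=value, ...), one argument or row to a line, values as JSON. play_rows: Moves the arm, as the interface text tells. Its arguments: {"type":"object","properties":{"rows":{"type":"array"},"force":{"type":"number"}},"required":["rows"]}

```bash
mkdir -p pics
python3 - <<'E'
from workcell import readout, camera, camera_info, manip
import cv2
o=readout.get_obs()
for k,v in o.items(): print(k,v)
print(manip.hold_point_z)
for n in("side","top"):
    cv2.imwrite(f"pics/{n}0.png",camera(n)); print(n,camera_info(n))
E
```

```text
clock 0.0
joint_pos [-1.26858041  0.33287854 -0.06472179  1.46093198  0.0215811   1.34990772
 -0.0884917 ]
joint_velocities [-0.00024591  0.00239256  0.00044101 -0.00149847  0.00025661  0.00038459
 -0.00090648]
tau [-3.61949487e-04 -6.25439501e+01  4.91047371e-02 -3.91619897e+01
  1.63028785e-02  9.74088121e-03  2.39856348e-05]
position [0.19932593 0.59196688 0.23051628]
ee_rot [ 8.12123914e-01  5.83484565e-01 -5.68888324e-04  4.33872608e-04]
ft_force [-0.08925347  0.07770741  0.71879674]
torque [-0.02104215  0.03162748 -0.00196948]
grip_width 0.9986924763329488
0.0187
side {'fx': 424.8984510402498, 'fy': 424.8984510402498, 'cx': 244.35088614829067, 'cy': 186.01887563322404, 'k1': -0.06098553797026123, 'world_from_camera': array([[-0.83083208,  0.31653729, -0.45773594,  0.15259815],
       [-0.55652216, -0.47412785,  0.68226524,  0.2790471 ],
       [-0.00106297,  0.82158805,  0.57008065,  0.59679032],
       [ 0.        ,  0.        ,  0.        ,  1.        ]])}
top {'fx': 421.6351271090924, 'fy': 421.6351271090924, 'cx': 256.50248719191035, 'cy': 191.4482928920936, 'k1': -0.020796125348275393, 'world_from_camera': array([[-4.10977278e-04,  9.94118518e-01, -1.08296833e-01,
         4.29784184e-01],
       [-9.99910955e-01, -1.85302811e-03, -1.32154269e-02,
        -3.07913403e-01],
       [-1.33383776e-02,  1.08281758e-01,  9.94030758e-01,
         1.04020496e+00],
       [ 0.00000000e+00,  0.00000000e+00,  0.00000000e+00,
         1.00000000e+00]])}
```

View pics/side0.png

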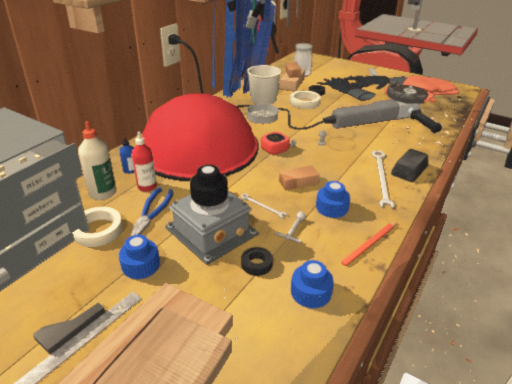

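View pics/top0.png

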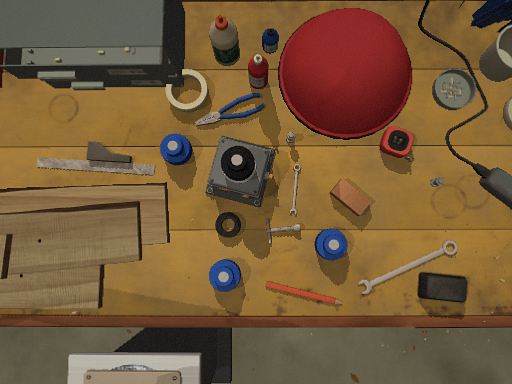

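Run:
```python
import cv2
a=cv2.imread("pics/side0.png")[150:270,150:290]; b=cv2.imread("pics/top0.png")[120:220,190:310]
cv2.imwrite("pics/side_c.png",cv2.resize(a,None,fx=5,fy=5,interpolation=2)); cv2.imwrite("pics/top_c.png",cv2.resize(b,None,fx=6,fy=6,interpolation=2))
```

```text
(no output)
```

View pics/side_c.png

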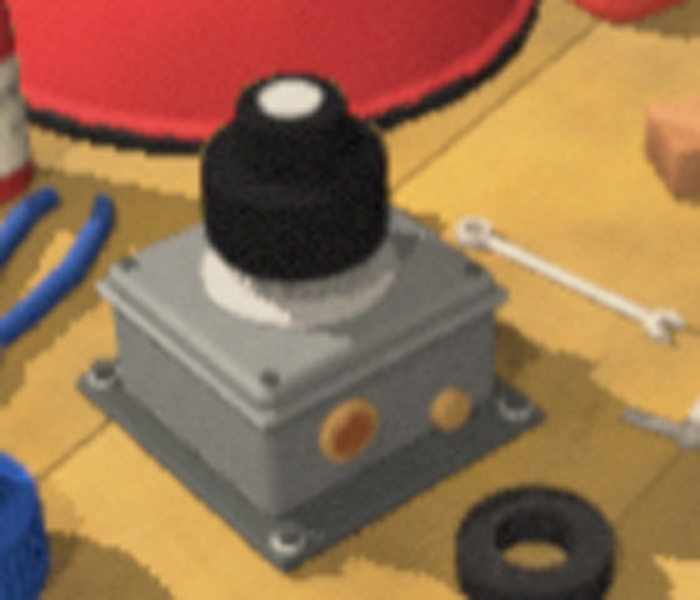

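View pics/top_c.png

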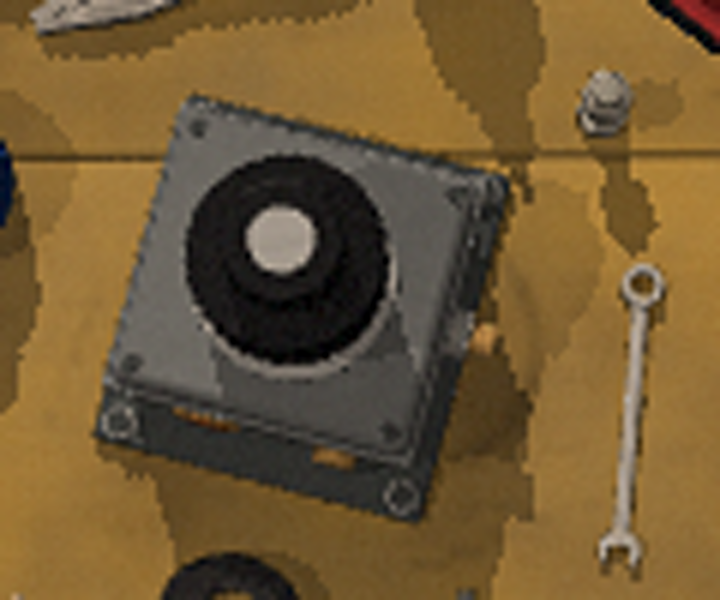

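Candidates: black cap with hub on the grey reservoir, top (237,160) / side (208,170). The blue caps, top (176,149), (225,275), (331,243), are look-alikes, and the black ring at (228,225) is the tape roll. Only the one on the reservoir fits: it is black and stands on the grey tank's neck, and the crops confirm it.

```bash
cat > h.py <<'E'
import numpy as np, cv2
from workcell import camera_info
def ray(n,u,v):
    c=camera_info(n); K=np.array([[c['fx'],0,c['cx']],[0,c['fy'],c['cy']],[0,0,1]])
    p=cv2.undistortPoints(np.array([[[u,v]]],float),K,np.array([c['k1'],0,0,0]))[0,0]
    T=np.array(c['world_from_camera']); d=T[:3,:3]@np.array([p[0],-p[1],-1]); return T[:3,3],d/np.linalg.norm(d)
def tri(*obs):
    A=np.zeros((3,3));b=np.zeros(3);R=[ray(*o) for o in obs]
    for o,d in R:
        P=np.eye(3)-np.outer(d,d);A+=P;b+=P@o
    x=np.linalg.solve(A,b); return x,[np.linalg.norm((np.eye(3)-np.outer(d,d))@(x-o))*1e3 for o,d in R]
def plane(n,u,v,z):
    o,d=ray(n,u,v); return o+d*(z-o[2])/d[2]
E
python3 - <<'E'
from h import *
np.set_printoptions(precision=4,suppress=True)
print("cap top",tri(("top",236.9,159.9),("side",207.9,169.7)))
print(plane("top",236.9,159.9,.156),plane("side",207.9,169.7,.156))
s=lambda u,v:(150+u/5-.4,150+v/5-.4); t=lambda u,v:(190+u/6-.4,120+v/6-.4)
# foot corner bolts
for nm,a,b in (("-x corner? ",(288,538),(120,422)),("b",(515,402),(400,496))):
    print(nm,tri(("side",*s(*a)),("top",*t(*b))))
print("tank top corners by top plane z=.075")
for p in((190,103),(508,180),(112,385),(410,462)): print(plane("top",*t(*p),.075))
for nm,u,v in(("bolt",602,100),("sp1",642,287),("sp2",618,550),("helmet",700,20)): print(nm,plane("top",*t(u,v),.0))
for nm,u,v in(("helm l",279,75),("helm top",345,70),("redbottle",258,70),("white bottle",225,40),("pliers",196,123),("cab",170,80)): print(nm,plane("top",u,v,.0),plane("top",u,v,.15))
E
```

```text
cap top (array([ 0.594 , -0.2542,  0.1571]), [np.float64(0.5673259005974229), np.float64(0.5673259005974624)])
[ 0.5937 -0.2545  0.156 ] [ 0.5957 -0.2553  0.156 ]
-x corner?  (array([ 0.5463, -0.1786,  0.0122]), [np.float64(0.6080417216856155), np.float64(0.6080417216854841)])
b (array([ 0.5154, -0.2934,  0.0145]), [np.float64(0.5142108557259927), np.float64(0.5142108557261739)])
tank top corners by top plane z=.075
[ 0.6638 -0.2127  0.075 ]
[ 0.6328 -0.3365  0.075 ]
[ 0.553  -0.1836  0.075 ]
[ 0.523  -0.2984  0.075 ]
bolt [ 0.6826 -0.3783  0.    ]
sp1 [ 0.6032 -0.3942  0.    ]
sp2 [ 0.4938 -0.3831  0.    ]
helmet [ 0.7169 -0.4198  0.    ]
helm l [ 0.843  -0.3518  0.    ] [ 0.7834 -0.3455  0.15  ]
helm top [ 0.8557 -0.521   0.    ] [ 0.7943 -0.4902  0.15  ]
redbottle [ 0.8567 -0.2981  0.    ] [ 0.7951 -0.2995  0.15  ]
white bottle [ 0.9383 -0.2125  0.    ] [ 0.865  -0.2263  0.15  ]
pliers [ 0.7179 -0.1408  0.    ] [ 0.6763 -0.1649  0.15  ]
cab [ 0.8315 -0.072   0.    ] [ 0.7736 -0.106   0.15  ]
```

Run:
```python
import numpy as np
N=18
r0=np.hypot(.199,.592);a0=np.arctan2(.592,.199);r1=np.hypot(.594,-.2545);a1=np.arctan2(-.2545,.594)
t=np.linspace(0,1,N+1);a=a0+(a1-a0)*t;r=r0+(r1-r0)*t-.08*np.sin(np.pi*t)
P=np.c_[r*np.cos(a),r*np.sin(a)]*1e3;R=np.round(P-P[0]);D=np.diff(R,axis=0)
print(D.astype(int).tolist(),np.linalg.norm(D,axis=1).max(),R[-1])
```

```text
[[48, -32], [45, -36], [40, -38], [36, -41], [34, -41], [30, -43], [27, -44], [25, -45], [23, -45], [21, -47], [19, -48], [17, -49], [14, -52], [12, -53], [8, -56], [3, -57], [-1, -59], [-6, -60]] 60.29925372672534 [ 395. -846.]
```

Emit:
play_rows(
  rows=[
    [[0,0,40],[0,0,0],85],
    [[0,0,40],[0,0,0],85],
    [[0,0,30],[0,0,0],85],
  ],
  force=30,
)

```text
clock: 0.48
position: [0.1995, 0.5924, 0.3428]
ee_rot: [0.812, 0.583, 0.0, -0.0]
ft_force: [-0.1, 0.1, 0.2]
grip_width: 0.996
```

Emit:
play_rows(
  rows=[
    [[48,-32,0],[0,0,-8],85],
    [[45,-36,0],[0,0,-8],85],
    [[40,-38,0],[0,0,-8],85],
    [[36,-41,0],[0,0,-8],85],
    [[34,-41,0],[0,0,-8],85],
    [[30,-43,0],[0,0,-8],85],
    [[27,-44,0],[0,0,-8],85],
    [[25,-45,0],[0,0,-8],85],
    [[23,-45,0],[0,0,-8],85],
  ],
)

```text
clock: 1.6
position: [0.508, 0.2257, 0.3411]
ee_rot: [1.0, -0.008, -0.0, 0.0]
ft_force: [0.0, 0.3, -0.1]
grip_width: 1.001
```

Emit:
play_rows(
  rows=[
    [[21,-47,0],[0,0,-8],85],
    [[19,-48,0],[0,0,-8],85],
    [[17,-49,0],[0,0,-8],85],
    [[14,-52,0],[0,0,-8],85],
    [[12,-53,0],[0,0,-8],85],
    [[8,-56,0],[0,0,-7],85],
    [[3,-57,0],[0,0,-7],85],
    [[-1,-59,0],[0,0,-7],85],
    [[-6,-60,0],[0,0,-7],60],
    [[0,0,0],[0,0,0],60],
    [[0,0,0],[0,0,0],60],
  ],
)

```text
clock: 2.98
position: [0.5945, -0.2533, 0.3408]
ee_rot: [0.826, -0.563, -0.0, -0.0]
ft_force: [0.4, 0.7, 0.0]
grip_width: 0.704
```

Run:
```python
from workcell import readout, camera
import cv2
o=readout.get_obs(); print({k:o[k] for k in("clock","position","joint_pos","ee_rot","ft_force","torque","grip_width")})
```

```text
{'clock': 2.975, 'position': array([ 0.59450706, -0.2533455 ,  0.3408251 ]), 'joint_pos': array([-0.19075975,  0.41882555,  0.76977732,  1.24169157, -0.28712713,
        1.59048386, -0.66874784]), 'ee_rot': array([ 8.26144717e-01, -5.63457852e-01, -3.93369865e-04, -2.60922889e-05]), 'ft_force': array([0.35729119, 0.73742474, 0.03252903]), 'torque': array([ 0.02198441, -0.0187673 , -0.02789098]), 'grip_width': 0.7041421347190636}
```

Emit:
play_rows(
  rows=[
    [[0,-1,-40],[0,0,0],60],
    [[0,0,-40],[0,0,0],60],
    [[0,0,-40],[0,0,0],60],
    [[0,0,-30],[0,0,0],60],
    [[0,0,0],[0,0,0],60],
    [[0,0,0],[0,0,0],60],
  ],
)

```text
clock: 3.72
position: [0.5954, -0.2539, 0.1928]
ee_rot: [0.827, -0.563, 0.001, -0.0]
ft_force: [-0.3, 0.3, -0.3]
grip_width: 0.702
```

Run:
```python
from workcell import readout, camera
import cv2
o=readout.get_obs(); print({k:o[k] for k in("clock","position","ft_force","torque","grip_width")})
a=camera("side")[100:250,130:290]; cv2.imwrite("pics/s1.png",cv2.resize(a,None,fx=4,fy=4,interpolation=2))
a=camera("top")[100:240,160:320]; cv2.imwrite("pics/t1.png",cv2.resize(a,None,fx=4,fy=4,interpolation=2))
```

```text
{'clock': 3.725, 'position': array([ 0.59536475, -0.25394001,  0.19281153]), 'ft_force': array([-0.30917326,  0.34772519, -0.33177207]), 'torque': array([ 0.01706401, -0.03091259,  0.03644372]), 'grip_width': 0.7017851924720087}
```

View pics/s1.png

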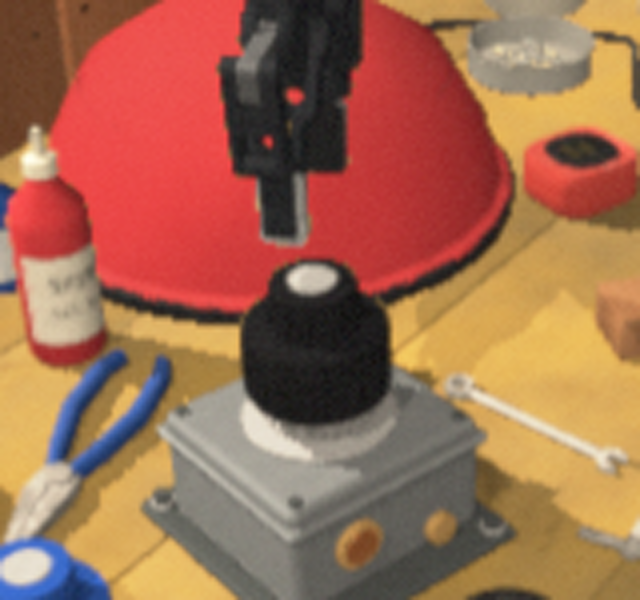

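View pics/t1.png

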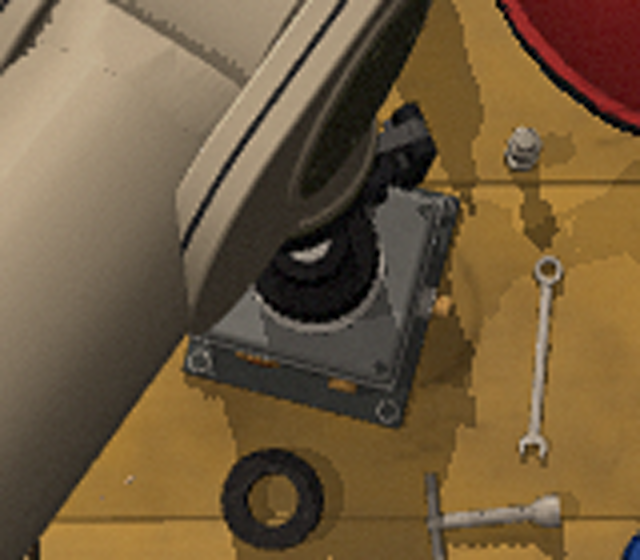

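Emit:
play_rows(
  rows=[
    [[-0.5,-0.5,-20],[0,0,0],60],
    [[0,0,-20],[0,0,0],60],
    [[0,0,-6],[0,0,0],60],
    [[0,0,-4],[0,0,0],60],
    [[0,0,-3],[0,0,0],60],
    [[0,0,-2],[0,0,0],60],
    [[0,0,0],[0,0,0],60],
    [[0,0,0],[0,0,0],60],
  ],
)

```text
clock: 4.82
position: [0.5941, -0.2552, 0.1366]
ee_rot: [0.826, -0.564, 0.0, -0.0]
ft_force: [0.0, 0.1, 0.7]
grip_width: 0.703
```

Run:
```python
from workcell import readout, camera
import cv2
o=readout.get_obs(); print({k:o[k] for k in("clock","position","ft_force","torque","grip_width")})
a=camera("side")[100:250,130:290]; cv2.imwrite("pics/s2.png",cv2.resize(a,None,fx=4,fy=4,interpolation=2))
```

```text
{'clock': 4.825, 'position': array([ 0.59406458, -0.2552045 ,  0.13657382]), 'ft_force': array([0.02309041, 0.13672033, 0.6801364 ]), 'torque': array([0.01198194, 0.01063101, 0.00516785]), 'grip_width': 0.7028267625134446}
```

View pics/s2.png

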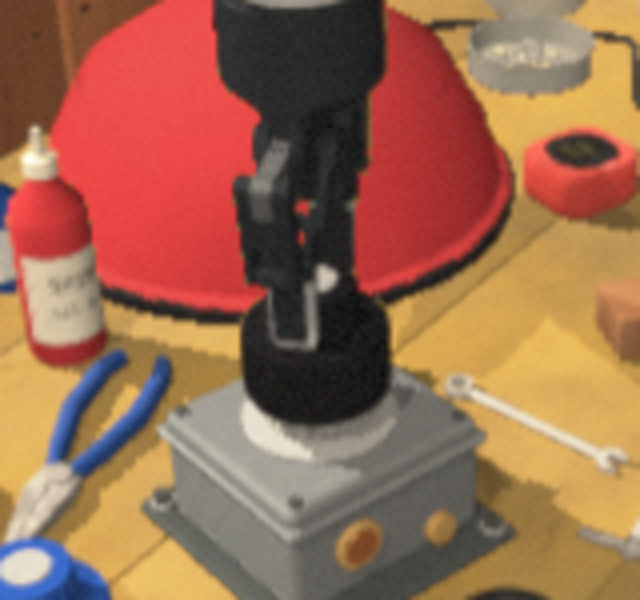

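The front finger (crop 293,345) straddles the hub and there's no contact yet. Closing now.

Emit:
play_rows(
  rows=[
    [[0,0,0],[0,0,0],52],
    [[0,0,0],[0,0,0],48],
    [[0,0,0],[0,0,0],45],
    [[0,0,0],[0,0,0],40],
    [[0,0,0],[0,0,0],40],
    [[0,0,0],[0,0,0],40],
  ],
  force=30,
)

```text
clock: 5.62
position: [0.594, -0.2551, 0.1365]
ee_rot: [0.826, -0.564, 0.0, -0.0]
ft_force: [0.8, 0.6, 2.8]
grip_width: 0.502
```

```bash
cat > st.py <<'E'
from workcell import readout
import numpy as np
from scipy.spatial.transform import Rotation as R
o=readout.get_obs(); x=R.from_quat(o['ee_rot']).as_matrix()
print(round(o['clock'],2),'pos',np.round(o['position']*1e3,1),'yaw',round(np.degrees(np.arctan2(x[1,0],x[0,0])),1),'F',np.round(o['ft_force'],2),'M',np.round(o['torque'],3),'w',round(o['grip_width']*85.4,1),'j7',round(o['joint_pos'][6],2))
E
python3 st.py
```

```text
5.62 pos [ 594.  -255.1  136.5] yaw -68.6 F [0.8  0.6  2.76] M [ 0.216  0.154 -0.007] w 42.9 j7 -0.61
```

Emit:
play_rows(
  rows=[
    [[0,0,-0.3],[0,0,0],40],
    [[0,0,0],[0,0,3],40],
    [[0,0,0],[0,0,3],40],
  ],
)

```text
clock: 6.0
position: [0.5945, -0.2548, 0.1364]
ee_rot: [0.855, -0.519, 0.0, -0.0]
ft_force: [0.4, 1.8, 4.4]
grip_width: 0.506
```

```bash
python3 st.py
```

```text
6.0 pos [ 594.5 -254.8  136.4] yaw -62.5 F [0.45 1.78 4.39] M [ 0.464 -0.09  -0.134] w 43.2 j7 -0.51
```

Emit:
play_rows(
  rows=[
    [[0,0,0],[0,0,3],40],
    [[0,0,0],[0,0,3],40],
  ],
)

```text
clock: 6.25
position: [0.5945, -0.2546, 0.1364]
ee_rot: [0.881, -0.473, 0.0, -0.001]
ft_force: [1.1, 3.4, 3.6]
grip_width: 0.5
```

```bash
python3 st.py
```

```text
6.25 pos [ 594.5 -254.6  136.4] yaw -56.5 F [1.06 3.39 3.58] M [ 0.545 -0.047 -0.1  ] w 42.7 j7 -0.42
```

Emit:
play_rows(
  rows=[
    [[0,0,0],[0,0,3],40],
    [[0,0,0],[0,0,3],40],
  ],
)

```text
clock: 6.5
position: [0.5946, -0.2545, 0.1364]
ee_rot: [0.905, -0.426, 0.0, -0.001]
ft_force: [0.2, 2.6, 5.8]
grip_width: 0.503
```

```bash
python3 st.py
```

```text
6.5 pos [ 594.6 -254.5  136.4] yaw -50.5 F [0.22 2.65 5.84] M [ 0.599  0.06  -0.062] w 43.0 j7 -0.32
```

Emit:
play_rows(
  rows=[
    [[0,0.3,0],[0,0,3],40],
    [[0,0,0],[0,0,3],40],
  ],
)

```text
clock: 6.75
position: [0.5945, -0.2542, 0.1364]
ee_rot: [0.926, -0.379, 0.0, -0.0]
ft_force: [0.3, 2.1, 3.9]
grip_width: 0.5
```

```bash
python3 st.py
```

```text
6.75 pos [ 594.5 -254.2  136.4] yaw -44.5 F [0.27 2.1  3.92] M [ 0.591  0.075 -0.082] w 42.7 j7 -0.22
```

Emit:
play_rows(
  rows=[
    [[0,0.2,0],[0,0,3],40],
    [[0,0,0],[0,0,3],40],
  ],
)

```text
clock: 7.0
position: [0.5944, -0.2541, 0.1364]
ee_rot: [0.944, -0.33, 0.0, -0.0]
ft_force: [-0.6, 2.3, 4.2]
grip_width: 0.502
```

```bash
python3 st.py
```

```text
7.0 pos [ 594.4 -254.1  136.4] yaw -38.5 F [-0.59  2.25  4.24] M [ 0.576  0.148 -0.06 ] w 42.9 j7 -0.13
```

Emit:
play_rows(
  rows=[
    [[0,0.2,0],[0,0,3],40],
    [[0,0,0],[0,0,3],40],
  ],
)

```text
clock: 7.25
position: [0.5942, -0.2539, 0.1363]
ee_rot: [0.96, -0.28, 0.0, -0.0]
ft_force: [-1.0, 1.7, 4.3]
grip_width: 0.505
```

```bash
python3 st.py
```

```text
7.25 pos [ 594.2 -253.9  136.3] yaw -32.5 F [-1.01  1.68  4.25] M [ 0.497  0.231 -0.087] w 43.1 j7 -0.03
```

Emit:
play_rows(
  rows=[
    [[0,0.2,0],[0,0,3],40],
    [[0,0,0],[0,0,3],40],
  ],
)

```text
clock: 7.5
position: [0.5939, -0.2542, 0.1359]
ee_rot: [0.973, -0.229, 0.0, 0.0]
ft_force: [0.5, -0.3, -0.4]
grip_width: 0.502
```

```bash
python3 st.py
```

```text
7.5 pos [ 593.9 -254.2  135.9] yaw -26.5 F [ 0.51 -0.28 -0.42] M [-0.014  0.023  0.021] w 42.8 j7 0.06
```

Force gone (4.3 → −0.4 N): it's over the start. Following it down.

Emit:
play_rows(
  rows=[
    [[0,0,-1],[0,0,1],40],
    [[0,0,-1],[0,0,0],40],
    [[0,0,-1],[0,0,0],40],
  ],
)

```text
clock: 7.88
position: [0.5942, -0.255, 0.1332]
ee_rot: [0.975, -0.222, 0.001, 0.0]
ft_force: [2.5, -2.5, 1.8]
grip_width: 0.502
```

```bash
python3 st.py
```

```text
7.88 pos [ 594.2 -255.   133.2] yaw -25.7 F [ 2.49 -2.46  1.77] M [-0.775 -0.429  0.056] w 42.8 j7 0.08
```

Emit:
play_rows(
  rows=[
    [[0.3,-0.3,0],[0,0,1],40],
    [[0.3,-0.3,-0.5],[0,0,0],40],
    [[0,0,-0.5],[0,0,0],40],
  ],
)

```text
clock: 8.25
position: [0.5944, -0.2549, 0.1318]
ee_rot: [0.977, -0.213, -0.0, 0.0]
ft_force: [1.1, -2.1, 0.1]
grip_width: 0.503
```

```bash
python3 st.py
```

```text
8.25 pos [ 594.4 -254.9  131.8] yaw -24.6 F [ 1.07 -2.06  0.12] M [-0.598 -0.102  0.053] w 43.0 j7 0.1
```

Emit:
play_rows(
  rows=[
    [[0.1,-0.3,-0.7],[0,0,0],40],
    [[0,0,-0.7],[0,0,0],40],
    [[0,0,-0.7],[0,0,0],40],
  ],
)

```text
clock: 8.62
position: [0.5946, -0.2549, 0.1297]
ee_rot: [0.977, -0.213, -0.0, -0.0]
ft_force: [0.4, -0.5, -1.5]
grip_width: 0.5
```

```bash
python3 st.py
```

```text
8.62 pos [ 594.6 -254.9  129.7] yaw -24.6 F [ 0.4  -0.52 -1.54] M [-0.262 -0.102  0.057] w 42.7 j7 0.1
```

Emit:
play_rows(
  rows=[
    [[0,-0.1,-0.7],[0,0,0],40],
    [[0,0,-0.7],[0,0,0],40],
    [[0,0,-0.7],[0,0,0],40],
  ],
)

```text
clock: 9.0
position: [0.5946, -0.255, 0.1277]
ee_rot: [0.977, -0.213, -0.0, -0.0]
ft_force: [-0.1, -0.3, -1.0]
grip_width: 0.505
```

```bash
python3 st.py
```

```text
9.0 pos [ 594.6 -255.   127.7] yaw -24.6 F [-0.14 -0.34 -1.04] M [ 0.029 -0.024 -0.02 ] w 43.1 j7 0.1
```

Emit:
play_rows(
  rows=[
    [[0,0,-0.6],[0,0,0],40],
    [[0,0,-0.6],[0,0,0],40],
    [[0,0,0],[0,0,0],40],
  ],
)

```text
clock: 9.38
position: [0.5946, -0.2552, 0.1266]
ee_rot: [0.977, -0.213, -0.0, -0.0]
ft_force: [1.3, -1.0, -0.7]
grip_width: 0.499
```

```bash
python3 st.py
```

```text
9.38 pos [ 594.6 -255.2  126.6] yaw -24.6 F [ 1.27 -0.96 -0.74] M [ 0.083 -0.007 -0.011] w 42.6 j7 0.1
```

Emit:
play_rows(
  rows=[
    [[0.1,-0.1,-0.4],[0,0,0],40],
    [[0,0,-0.3],[0,0,0],40],
    [[0,0,0],[0,0,0],40],
  ],
)

```text
clock: 9.75
position: [0.5948, -0.2553, 0.1261]
ee_rot: [0.977, -0.213, 0.0, -0.0]
ft_force: [-0.5, 0.8, 1.2]
grip_width: 0.508
```

```bash
python3 st.py
```

```text
9.75 pos [ 594.8 -255.3  126.1] yaw -24.6 F [-0.53  0.82  1.19] M [0.093 0.114 0.02 ] w 43.4 j7 0.1
```

Emit:
play_rows(
  rows=[
    [[0,0,0.1],[0,0,-3],40],
    [[0,0,-0.1],[0,0,-3],40],
    [[0,0,-0.2],[0,0,-3],40],
  ],
)

```text
clock: 10.12
position: [0.5948, -0.2556, 0.126]
ee_rot: [0.957, -0.29, 0.0, 0.0]
ft_force: [0.0, 0.7, 1.5]
grip_width: 0.498
```

```bash
python3 st.py
```

```text
10.12 pos [ 594.8 -255.6  126. ] yaw -33.7 F [0.02 0.66 1.47] M [-0.075  0.133  0.057] w 42.5 j7 -0.05
```

Emit:
play_rows(
  rows=[
    [[0,0,-0.3],[0,0,-4],40],
    [[0,0,-0.3],[0,0,-4],40],
    [[0,0,-0.3],[0,0,-4],40],
  ],
)

```text
clock: 10.5
position: [0.5948, -0.2555, 0.1251]
ee_rot: [0.921, -0.389, 0.0, 0.0]
ft_force: [-0.3, 0.9, 1.8]
grip_width: 0.502
```

```bash
python3 st.py
```

```text
10.5 pos [ 594.8 -255.5  125.1] yaw -45.7 F [-0.33  0.89  1.82] M [-0.094  0.12   0.042] w 42.9 j7 -0.24
```

Emit:
play_rows(
  rows=[
    [[0,0,-0.3],[0,0,-4],40],
    [[0,0.1,-0.3],[0,0,-4],40],
    [[0,0,-0.3],[0,0,-4],40],
  ],
)

```text
clock: 10.88
position: [0.5948, -0.2553, 0.1241]
ee_rot: [0.876, -0.483, 0.0, 0.0]
ft_force: [-0.6, 0.3, 1.1]
grip_width: 0.496
```

```bash
python3 st.py
```

```text
10.88 pos [ 594.8 -255.3  124.1] yaw -57.7 F [-0.63  0.33  1.11] M [-0.03   0.116  0.03 ] w 42.4 j7 -0.43
```

Emit:
play_rows(
  rows=[
    [[0,0,-0.3],[0,0,-4],40],
    [[0,0,-0.3],[0,0,-4],40],
    [[0,0,-0.3],[0,0,-4],40],
  ],
)

```text
clock: 11.25
position: [0.5948, -0.2554, 0.1232]
ee_rot: [0.82, -0.572, 0.0, 0.0]
ft_force: [-0.3, 0.1, 0.6]
grip_width: 0.504
```

```bash
python3 st.py
```

```text
11.25 pos [ 594.8 -255.4  123.2] yaw -69.7 F [-0.3   0.08  0.59] M [-0.024  0.025 -0.012] w 43.0 j7 -0.62
```

Emit:
play_rows(
  rows=[
    [[0,0,-0.4],[0,0,-4],40],
    [[0,0,-0.3],[0,0,-4],40],
    [[0,0,-0.3],[0,0,-4],40],
  ],
)

```text
clock: 11.62
position: [0.5948, -0.2554, 0.1222]
ee_rot: [0.756, -0.654, 0.0, -0.0]
ft_force: [-1.2, 0.4, 0.6]
grip_width: 0.506
```

```bash
python3 st.py
```

```text
11.62 pos [ 594.8 -255.4  122.2] yaw -81.7 F [-1.2   0.36  0.6 ] M [-0.001  0.113 -0.023] w 43.2 j7 -0.81
```

Emit:
play_rows(
  rows=[
    [[0,0,-0.3],[0,0,-4],40],
    [[0,0,-0.3],[0,0,-4],40],
  ],
)

```text
clock: 11.88
position: [0.5948, -0.2553, 0.1216]
ee_rot: [0.709, -0.705, 0.0, -0.0]
ft_force: [0.3, 1.0, 0.1]
grip_width: 0.501
```

```bash
python3 st.py
```

```text
11.88 pos [ 594.8 -255.3  121.6] yaw -89.7 F [0.35 0.96 0.1 ] M [0.048 0.059 0.006] w 42.8 j7 -0.93
```

Emit:
play_rows(
  rows=[
    [[0,0,-0.2],[0,0,-2],40],
    [[0,0,-0.2],[0,0,-2],40],
  ],
)

```text
clock: 12.12
position: [0.5948, -0.2553, 0.1212]
ee_rot: [-0.684, 0.729, -0.0, 0.0]
ft_force: [-0.6, 0.2, 0.7]
grip_width: 0.5
```

```bash
python3 st.py
```

```text
12.12 pos [ 594.8 -255.3  121.2] yaw -93.7 F [-0.58  0.17  0.74] M [ 0.041  0.027 -0.001] w 42.7 j7 -1.0
```

Emit:
play_rows(
  rows=[
    [[0,0,-0.2],[0,0,-2],40],
    [[0,0,-0.1],[0,0,-2],40],
  ],
)

```text
clock: 12.38
position: [0.5948, -0.2553, 0.1209]
ee_rot: [-0.658, 0.753, -0.0, 0.0]
ft_force: [0.0, -0.3, 2.2]
grip_width: 0.504
```

```bash
python3 st.py
```

```text
12.38 pos [ 594.8 -255.3  120.9] yaw -97.7 F [ 0.05 -0.3   2.19] M [0.006 0.141 0.065] w 43.0 j7 -1.06
```

Emit:
play_rows(
  rows=[
    [[0,0,0],[0,0,-2],40],
    [[0,0,-0.1],[0,0,-2],40],
  ],
)

```text
clock: 12.62
position: [0.5947, -0.2551, 0.1206]
ee_rot: [-0.631, 0.776, 0.0, 0.0]
ft_force: [-1.1, 0.8, 3.6]
grip_width: 0.506
```

```bash
python3 st.py
```

```text
12.62 pos [ 594.7 -255.1  120.6] yaw -101.7 F [-1.1   0.83  3.63] M [0.418 0.195 0.182] w 43.2 j7 -1.12
```

Emit:
play_rows(
  rows=[
    [[0,0,0],[0,0,-1.5],40],
    [[0,0,0],[0,0,0],40],
  ],
)

```text
clock: 12.88
position: [0.5946, -0.2549, 0.1206]
ee_rot: [-0.622, 0.783, 0.0, -0.0]
ft_force: [-3.0, 2.0, 3.4]
grip_width: 0.504
```

```bash
python3 st.py
```

```text
12.88 pos [ 594.6 -254.9  120.6] yaw -103.1 F [-2.98  2.03  3.44] M [0.506 0.438 0.482] w 43.0 j7 -1.14
```

Stop felt: 0.48 N m at yaw −103°, 15.8 mm below the start height. Letting go.

Emit:
play_rows(
  rows=[
    [[0,0,0],[0,0,0],46],
    [[0,0,0],[0,0,0],52],
    [[0,0,0],[0,0,0],60],
    [[0,0,0],[0,0,0],62],
    [[0,0,0],[0,0,0],62],
  ],
)

```text
clock: 13.5
position: [0.5948, -0.2553, 0.1206]
ee_rot: [-0.622, 0.783, -0.0, -0.0]
ft_force: [-0.3, 0.0, -0.3]
grip_width: 0.725
```

```bash
python3 st.py
```

```text
13.5 pos [ 594.8 -255.3  120.6] yaw -103.1 F [-0.3   0.01 -0.34] M [-0.024  0.012 -0.027] w 61.9 j7 -1.14
```

Emit:
play_rows(
  rows=[
    [[0,0,5],[0,0,0],62],
    [[0,0,10],[0,0,0],62],
    [[0,0,30],[0,0,0],62],
    [[0,0,50],[0,0,0],62],
    [[0,0,50],[0,0,0],62],
    [[-20,50,20],[0,0,0],62],
    [[-20,50,0],[0,0,0],62],
    [[-20,50,0],[0,0,0],62],
    [[-20,50,0],[0,0,0],62],
    [[0,50,0],[0,0,0],62],
    [[0,0,0],[0,0,0],62],
  ],
)

```text
clock: 14.88
position: [0.5146, -0.0008, 0.2862]
ee_rot: [-0.625, 0.781, 0.001, 0.001]
ft_force: [1.1, -0.5, -0.0]
grip_width: 0.729
```

```bash
python3 st.py
python3 - <<'E'
from workcell import camera
import cv2
a=camera("side"); b=camera("top"); cv2.imwrite("pics/s3f.png",a); cv2.imwrite("pics/t3f.png",b)
cv2.imwrite("pics/s3.png",cv2.resize(a[150:270,150:290],None,fx=5,fy=5,interpolation=2))
cv2.imwrite("pics/t3.png",cv2.resize(b[120:220,190:310],None,fx=6,fy=6,interpolation=2))
E
```

```text
14.88 pos [514.6  -0.8 286.2] yaw -102.7 F [ 1.1  -0.52 -0.04] M [-0.025  0.02   0.016] w 62.3 j7 -1.83
```

View pics/s3.png

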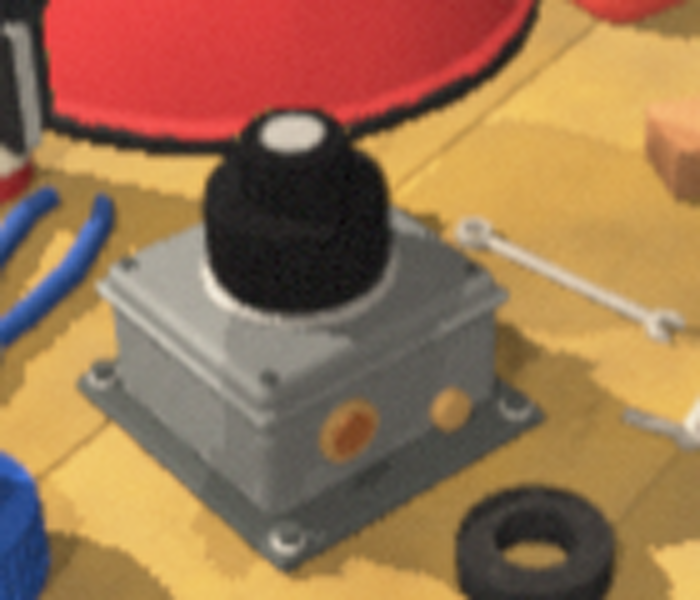

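View pics/t3.png

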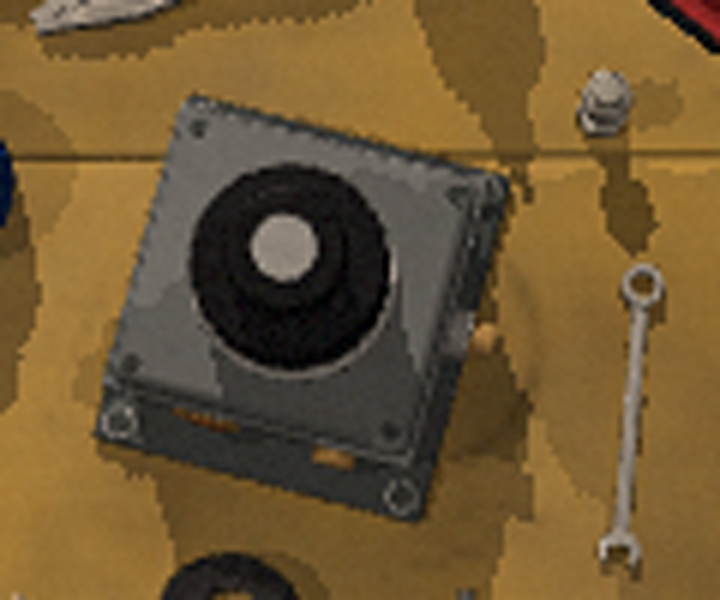

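The cap sits lower and level, with its disc at side crop (293,133) and top crop (285,247). The tape, spanner and bolt look unchanged. Measuring the height, then handing in.

Run:
```python
from h import *
s=lambda u,v:(150+u/5-.4,150+v/5-.4); t=lambda u,v:(190+u/6-.4,120+v/6-.4)
a,_=tri(("side",*s(290,99)),("top",*t(282,240))); b,r=tri(("side",*s(293,133)),("top",*t(285,247)))
print(a,b,b-a,r)
p,q=cv2.imread("pics/top0.png"),cv2.imread("pics/t3f.png")
for n,(x0,x1,y0,y1) in dict(bolt=(284,298,128,148),spanner=(286,304,160,220),tape=(212,245,210,242),key=(262,304,215,246),offcut=(328,375,175,217)).items():
    print(n,cv2.phaseCorrelate(np.float32(p[y0:y1,x0:x1,1]),np.float32(q[y0:y1,x0:x1,1])))
```

```text
[ 0.59443848 -0.25367885  0.15790205] [ 0.59456201 -0.25396844  0.14210462] [ 0.00012353 -0.00028959 -0.01579742] [np.float64(0.16173499938840233), np.float64(0.16173499938834063)]
bolt ((0.46908247950225856, -0.03585202826385192), 0.9448104258378347)
spanner ((0.3162195545149178, -0.1423138883786237), 0.8667474351547383)
tape ((0.08316331056227, -0.034743976220433126), 1.0104109280639224)
key ((0.9805966235687293, -0.25774522424329405), 0.7734700222810109)
offcut ((0.021594615348284663, 0.47198408329795427), 0.8511861107967518)
```

```bash
python3 -c "
from workcell import manip; print(manip.hand_in())"; python3 st.py
```

```text
the job is handed in; nothing more can be done
None
the job is handed in; nothing more can be done
```

The cap is screwed home on the neck and let go, and I handed the job in at about 15 s. The hand-in reported no verdict.

- **Finding the start:** I gripped the hub and turned it counterclockwise under a push of mostly 3–5 N; one reading touched 5.8 N. After about 42° the push force vanished. I followed the cap about 10.3 mm down until it touched bottom.
- **Screwing in:** I turned it clockwise about 78° until the stop gave 0.48 N m, then opened the fingers and backed away.
- **Last checks:** From the two cameras, the cap's top went down 15.8 mm, which puts the hub at about 128.2 mm; the tool height agreed. It moved less than 0.4 mm sideways and looks level.
- **Bystanders:** All five shifted by at most 1 pixel (about 2.5 mm) between the before and after pictures. The largest reading, on the chuck key, was also one of the less certain matches. I put these shifts down to changed shadows, and the arm did not go near them at bench height.

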